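# Show a specimen case to the copy-stand camera

## Task

The flat specimen case with the tab has to be photographed standing up, with no gripper in front of its window. Lean it on the easel first, foot centred on the ledge, tab up and window outwards, and let go; then take it again by the tab end from above, hold it upright and still for two full seconds with its window square to the camera lens and the middle of its foot about 10 mm above the pointer's tip, and lean it back on the easel in the same way. Leave the case without a tab and all the other things on the desk where they are.

Things in the scene. Friction and masses are not known exactly. Their poses are not given: they have to be found in the camera images.
- case: The case to show: flat grey box 100 x 62 x 14 mm, about 120 g, with a tab 30 mm wide and 14 mm thick that sticks out 18 mm from the middle of one short side (its top). Origin: centre of the underside of the 100 x 62 box. x to the tab, y across the width, z out of the window (white panel with three brown stones). Starts flat on the desk, window up, tab roughly away from the robot.
- case_foot (a point): Middle of the case's foot, the 62 x 14 mm end face farthest from the tab: at (-50, 0, 7) mm in the case's frame; same axes as the case.
- case_tab (a point): Centre of the case's tab, at (58, 0, 7) mm in the case's frame; the tab ends at x = 68 mm.
- easel: Fixed wooden easel. Origin on the desk; x to its back, y along the ledge, z up. Board 40 mm wide, 55 degrees from level (top to the back), reaching 68 mm up from the ledge: a leaning case stands free above it. Ledge square to the board, 90 mm wide; its lip, 8 mm high, begins 24 mm from the board. Corner of board and ledge at (-50, 0, 28) mm. Base x -90..60 mm, 10 mm high; strut at the back.
- easel_seat (a point): Where the middle of the foot of the leaning case (point case_foot) belongs: on the ledge, 7 mm out from the board; axes of the easel's body.
- camera_stand: Fixed camera stand. Origin on the desk under the pointer; z up; the black camera is on the -y side and looks along +y. Steel base 100 mm wide, 12 mm high, y from -340 to 40 mm. On it the pointer, an 8 mm rod with a 12 mm ball, 120 mm high in all, and the camera on a column 262 mm high at y = -290 mm.
- pointer_tip (a point): Top of the pointer's ball, (0, 0, 120) mm in the stand's frame; same axes. The foot of the case is held about 10 mm above it.
- lens (a point): Centre of the lens front, (0, -175, 180) mm in the stand's frame. The window must face it: the case's z along the stand's -y.
- plain_case: Bystander: the same case without a tab, 100 x 62 x 14 mm, lying on the desk. Origin: centre of its underside.
- lens_cap: Bystander: black lens cap, 58 mm across, 12 mm high. Origin: centre of its underside.
- scale_bar: Bystander: aluminium scale bar 120 x 22 x 10 mm, long in x. Origin: centre of its underside.
- brush: Bystander: dusting brush lying along its x.
- mouse: Bystander: black computer mouse, about 95 x 62 x 37 mm.
- mug: Bystander: white mug 76 mm across, 85 mm high. Origin: centre of its underside.
Mind the look-alikes: they are no part of the job. Leave any blue or red look-alike of the easel alone.

How it is judged (in metres and radians):
On the way, in this order (a step that is already met when the one before it is completed fails the run):
1. the case leans on the easel, tab up and window outwards, let go and at rest (distance between case_foot and easel_seat below 0.022 m and angle between case's own x axis and vertical between 0.38 and 0.85 rad and angle between case's own z axis and vertical below 1.25 rad and angle between the y axis of case and the y axis of easel, either way round below 0.25 rad and contact force between the fingers and case below 0.05 N and linear speed of case below 0.02 m/s and angular speed of case below 0.2 rad/s), for 0.2 s.
2. held still by its tab end: gripper down within 30 degrees, upright within 11, window to the lens within 12, foot 2 to 25 mm above the tip and within 18 mm sideways (horizontal distance between case_foot and pointer_tip below 0.018 m and z of case_foot in the frame of pointer_tip between 0.002 and 0.025 m and angle between case's own x axis and vertical below 0.2 rad and angle between the z axis of case and the y axis of camera_stand, either way round below 0.22 rad and z of lens in the frame of case above 0.1 m and x of the grasp point in the frame of case above 0.03 m and angle between the grasp point's own z axis and vertical above 2.6 rad and contact force between the fingers and case above 0.5 N and linear speed of case below 0.03 m/s and angular speed of case below 0.25 rad/s), for 1.8 s.
At the end, for the whole second after the job is handed in: The case leans on the easel, let go and at rest: middle of its foot within 22 mm of the seat point, tab up, long axis 22 to 48 degrees off vertical, window outwards, its width along the ledge within 14 degrees (all of step 1); the robot touches nothing.
It fails at once if a bystander is pushed more than 25 mm (distance of any of plain_case, lens_cap, scale_bar, brush, mouse, mug from where it was at the start of the episode above 0.025 m).
It also fails if it takes over 72 s, if anything falls off the work surface, if the arm or the gripper's body presses on something with over 40 N, if the wrist force passes 120 N, or if a joint passes its speed limit or range.

## Robot

A 6-joint arm with a two-finger parallel gripper is mounted at the origin on the work surface. World frame = base frame: x ahead of the robot, y to its left, z up, the work surface at z = 0. Lengths are in mm, angles in rad, forces in N, time in s.
With the tool pointing down it reaches from about 350 to 975 mm from the base axis. Payload 7.1 kg.
Tool frame: the origin (TCP) lies midway between the tips of the shut fingers; the grasp point (between the pads) lies 19 mm behind it; z points along the fingers, y is the line along which they close (so a half turn about z gives the same grasp; the last joint's range is limited). The gripper opens to 88 mm and grips with 3 to 60 N. Pads are 20 mm wide; open, the fingers measure 115 mm over their backs; the gripper's body (75 mm by 178 mm) begins 61 mm behind the grasp point.
Start: joints at [-1.301, 0.423, 1.63, -0, 1.089, -0.019], TCP at [178.019, -599.094, 222.675] pointing down, gripper open.
Joint ranges: [-3, 3], [-0.9, 2.11], [0.09, 2.58], [-1.31, 4.45], [0.11, 2.69], [-2.54, 2.54]. Speed limits (rad/s): [2.39, 2.39, 3.01, 3.14, 3.14, 3.14].

## Interface

Orientations are given as a rotation vector (axis times angle).
In Python, from workcell import ctrl gives the robot as it stands.
- The arm moves only by the shell command python3 -m pendant 'ROWS'. ROWS is a JSON object of lists of equal length, an entry for each row: "grip": the opening, from -1 (shut) to 1 (fully open); "linear": the shift along the tool's x, y, z in mm, a list of three; "angular": the turn, a rotation vector about the tool's x, y, z in rad, a list of three. In form: {"grip": [grip, ...], "linear": [[tx, ty, tz], ...], "angular": [[ax, ay, az], ...]}. A call has 1 to 12 rows; each row shifts and turns the commanded pose from where the row before left it, along the tool's axes as they then stand; what a row does not reach is not made up. A row lasts 1/12 s, in which the tool goes at most 41.7 mm and 7.16 degrees, less where a joint would pass 70% of its speed; a pose out of reach is approached as far as the arm can. A call with a gripper value outside its range is refused whole. The fingers move at their own pace and stop on an object; the grip force is fixed at half the most. Time passes only in rows, so rows that do not move let the fingers close. It gives the time, the measured TCP pose, the force, the opening and the grip force at its end, in the units of the state.
- ctrl.get_obs(): the state, without advancing time (a new reading comes with each control period).
- ctrl.get_image(name): name is "scene" or "top"; returns the picture (384x512x3 uint8, red, green, blue); there is no depth.
- ctrl.camera_params(name): a dict with "vfov" (degrees; the focal length in pixels is half the picture's height over the tangent of half this angle, whatever the lens; pixels are square), "cx", "cy" (the principal point, pixels), "R" (3x3) and "t" (3): a world point X has camera coordinates R X + t. Camera axes: x right, y down, z forward; pixel columns grow to the right and rows downward; lengths in mm; the calibration is good to about 2 mm. A picture is of the moment at which its call begins. camera_params takes no time and is no camera call.
- ctrl.close_job(): hands the job in; it is judged then, once.
The state is a dict: "t": time; "qpos": joint angles; "qvel": joint speeds; "joint_torque": joint torques, N m; "ee_pos": TCP position; "orientation": TCP orientation; "ft_force": force on the tool from outside, world axes, zero at the start; "moment": the same for the moment, N m; "width": finger opening in mm; "grasp_force": force on a finger pad.
Only numpy, scipy, OpenCV 4.12 (cv2) and the standard library are available. Lean on these libraries where they do the work, as an engineer would, in place of code of your own. Each camera call takes 0.05 s, during which the arm holds its last target. There are 200 camera calls.

## Working session

There is one attempt and no reset: what is moved stays moved. The work goes in short steps, Python scripts to look and compute and a shell command to move; the robot and the scene stay as the last step left them, time stands still between calls to the robot, and variables do not carry over. Pictures are saved under pics/ and viewed, at most 10 in all, crops included, and the job is handed in when it is done.

```bash
mkdir -p pics; ls; python3 - <<'E'
from workcell import ctrl
import cv2
for n in("scene","top"):
    im=ctrl.get_image(n); cv2.imwrite(f"pics/{n}0.png",im[:,:,::-1])
    p=ctrl.camera_params(n); print(n,p)
print(ctrl.get_obs())
E
```

```text
pics
scene {'vfov': 51.316148265075775, 'cx': 256.09857535736916, 'cy': 191.512839794047, 'R': array([[-7.88123068e-01,  6.15517656e-01, -2.11984946e-04],
       [ 4.04868312e-01,  5.18143297e-01, -7.53398416e-01],
       [-4.63620188e-01, -5.93856497e-01, -6.57564279e-01]]), 't': array([ 455.7114174 , -118.04583031, 1661.4859643 ])}
top {'vfov': 48.47722659842697, 'cx': 252.65079969237115, 'cy': 195.96422279720477, 'R': array([[-0.0216424 , -0.99972548, -0.00897622],
       [-0.99691824,  0.02225704, -0.07522399],
       [ 0.07540313,  0.00732053, -0.99712626]]), 't': array([ -40.25044557,  578.61068736, 1254.14360793])}
{'t': 0.1, 'qpos': array([-1.30097713e+00,  4.23785328e-01,  1.63058751e+00, -8.70041860e-06,
        1.08860692e+00, -1.90042951e-02]), 'qvel': array([-4.06571466e-04, -5.73006546e-04, -1.33469920e-04,  6.98499587e-04,
        7.60626847e-05,  3.21869465e-05]), 'joint_torque': array([-2.44644179e-04, -5.45612955e+01, -2.74324912e+01,  6.45457115e-02,
        1.88204111e-02, -3.19254161e-05]), 'ee_pos': array([ 177.9032496 , -598.62930438,  221.97661907]), 'orientation': array([-3.10752911e+00, -4.51915976e-01,  2.84415404e-04]), 'ft_force': array([ 0.16118429, -0.33736824, -0.71439169]), 'moment': array([0.05651711, 0.0193988 , 0.00594525]), 'grasp_force': 0.0, 'width': 87.75706368286275}
```

View pics/scene0.png

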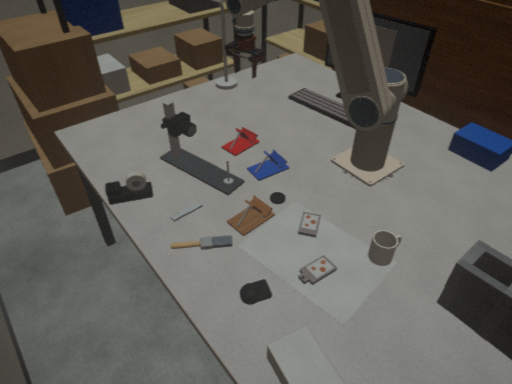

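View pics/top0.png

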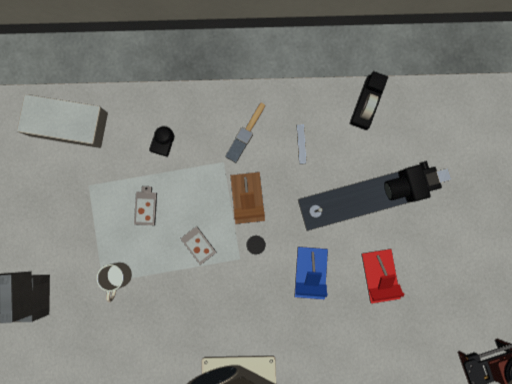

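Candidates: the tabbed case is at top (146,207), with its tab at row 188; this is scene (318,269). The plain case is at top (199,245), scene (310,223), and has no tab. The wooden easel is at top (247,197). The blue (311,273) and red (382,276) easels are look-alikes. The pointer is at top (316,211) and the camera at (410,185). I choose the case at (146,207) and the wooden easel, and check them in a close crop.

```bash
cat > h.py <<'E'
import numpy as np, cv2
from workcell import ctrl
P={n:ctrl.camera_params(n) for n in("scene","top")}
def f(n): return 192/np.tan(np.radians(P[n]["vfov"])/2)
def proj(n,X):
    p=P[n]; c=np.atleast_2d(X)@p["R"].T+p["t"]
    return c[:,:2]/c[:,2:]*f(n)+[p["cx"],p["cy"]]
def ray(n,uv,z):
    p=P[n]; uv=np.atleast_2d(uv).astype(float)
    d=np.c_[(uv-[p["cx"],p["cy"]])/f(n),np.ones(len(uv))]@p["R"]
    o=-p["R"].T@p["t"]; return o+d*((z-o[2])/d[:,2])[:,None]
def tri(uvt,uvs):
    A=[];b=[]
    for n,uv in(("top",uvt),("scene",uvs)):
        p=P[n];q=(np.array(uv)-[p["cx"],p["cy"]])/f(n)
        for i in(0,1): A.append(q[i]*p["R"][2]-p["R"][i]); b.append(p["t"][i]-q[i]*p["t"][2])
    x,r,_,_=np.linalg.lstsq(np.array(A),np.array(b),rcond=None); return x,np.sqrt(r)
E
python3 - <<'E'
from h import *
t=cv2.imread("pics/top0.png");s=cv2.imread("pics/scene0.png")
a=cv2.resize(t[165:265,130:330],None,fx=4,fy=4,interpolation=cv2.INTER_CUBIC)[:, :800]
b=cv2.resize(t[165:240,130:280],None,fx=5,fy=5,interpolation=cv2.INTER_CUBIC)
cv2.imwrite("pics/c1.png",a)
l=cv2.resize(s[150:290,210:350],None,fx=4,fy=4,interpolation=cv2.INTER_CUBIC)
r=cv2.resize(s[90:190,155:247],None,fx=2.6,fy=2.6,interpolation=cv2.INTER_CUBIC)
c=np.zeros((560,800,3),np.uint8);c[:,:560]=l;c[:260,560:560+239]=r[:, :239]
cv2.imwrite("pics/c2.png",c)
for n,uv,z in[("case c",(146,209),14),("tab end",(147.5,186.5),14),("easel",(247,197),10),("tip base",(316,211),120),("camera",(410,185),220),("plain",(199,245),14),("cap",(256,244),12)]:
    print(n,ray("top",uv,z)[0].round(),proj("scene",ray("top",uv,z)).round())
E
```

```text
case c [546. 269.  14.] [[318. 266.]]
tab end [614. 264.  14.] [[300. 276.]]
easel [576. -36.  10.] [[250. 217.]]
tip base [ 525. -227.  120.] [[230. 161.]]
camera [ 581. -452.  220.] [[182. 117.]]
plain [435. 110.  14.] [[308. 222.]]
cap [434. -60.  12.] [[277. 196.]]
```

View pics/c1.png

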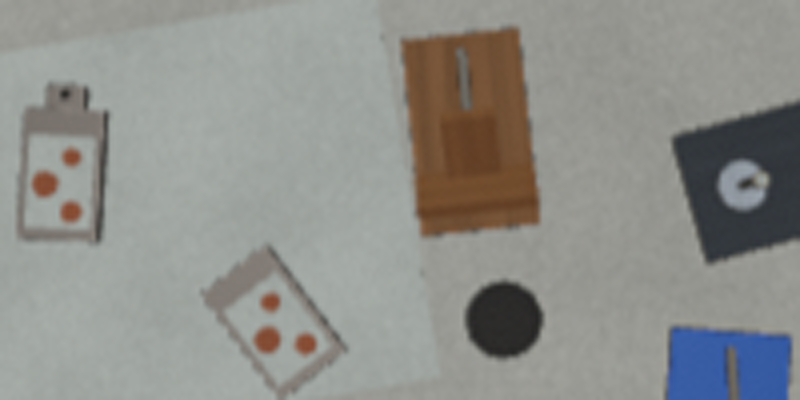

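View pics/c2.png

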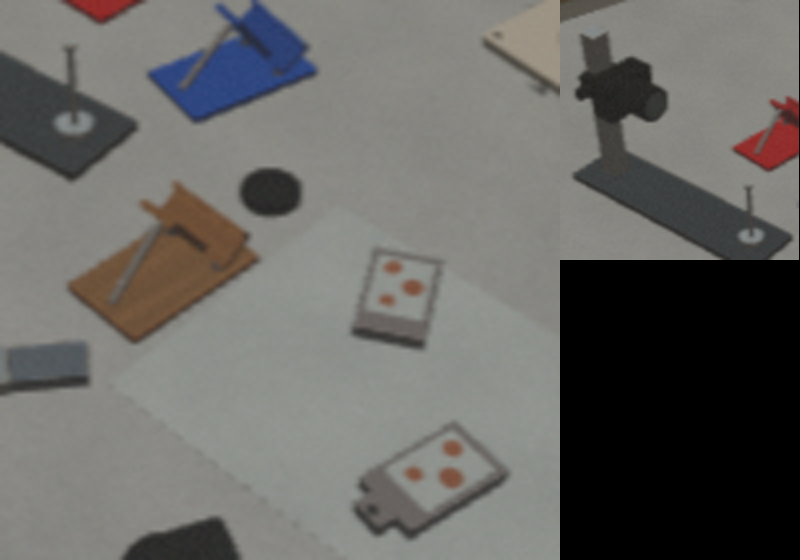

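The crops confirm the choice. The tabbed case has its tab at c1 (66,83); the plain case is at c1 (275,320). The wooden easel base spans c1 (402,40) to (540,222), with the ledge on the robot side. The pointer foot is at c1 (742,184), with its tip at c2 (70,47). Next I fit the poses.

```bash
cat > fit.py <<'E'
from h import *
from scipy.optimize import least_squares
T=lambda X,Y:((X+.5)/4-.5+130,(Y+.5)/4-.5+165)
S=lambda X,Y:((X+.5)/4-.5+210,(Y+.5)/4-.5+150)
Q=lambda X,Y:((X-560+.5)/2.6-.5+155,(Y+.5)/2.6-.5+90)
def pose(p,pts):
    c,s=np.cos(p[2]),np.sin(p[2]);pts=np.array(pts,float)
    return pts@np.array([[c,s,0],[-s,c,0],[0,0,1]])+[p[0],p[1],0]
def fit(p0,top,sc,pts=lambda p,l:l):
    def r(p):
        e=[(proj(n,pose(p,[a]))-uv).ravel() for n,L in(("top",top),("scene",sc)) for a,uv in L]
        return np.concatenate(e)
    s=least_squares(r,p0,loss="soft_l1",x_scale=[1,1,.01]);return s.x,r(s.x).round(1).reshape(-1,2).tolist()
case=fit([546,269,0],[((-50,31,14),T(18,239)),((-50,-31,14),T(97,240)),((50,-31,14),T(104,111)),((50,31,14),T(24,108)),((68,15,14),T(47,83)),((68,-15,14),T(86,86))],
 [((-50,31,14),S(508,471)),((-50,-31,14),S(455,422)),((50,31,14),S(409,527))])
W=42
easel=fit([580,-36,0],[((60,W,10),T(402,40)),((60,-W,10),T(518,28))],
 [((60,-W,10),S(70,286)),((60,W,10),S(135,339)),((-90,W,10),S(258,257))])
stand=fit([525,-225,.2],[((50,40,12),T(673,137)),((-50,40,12),T(708,262)),((0,0,12),T(742,184))],
 [((-50,40,12),S(137,126)),((50,40,12),S(72,178)),((0,0,12),S(74,123)),((0,0,120),S(70,47)),((50,-340,12),Q(573,175))])
if __name__=="__main__":
    for n,v in(("case",case),("easel",easel),("stand",stand)): print(n,v[0].round(3),v[1])
    print("tops",[ (-np.array(P[n]["R"]).T@P[n]["t"]).round() for n in P])
    e=np.radians(55);B=np.array([np.cos(e),0,np.sin(e)]);N=np.array([-np.sin(e),0,np.cos(e)]);C=np.array([-50,0,28]);Y=np.array([0,1,0])
    L=68/np.sin(e)
    segs=[]
    def poly(l,p):
        w=pose(p,l); segs.extend([(w[i],w[(i+1)%len(w)]) for i in range(len(w))])
    poly([C+20*Y,C-20*Y,C-20*Y+L*B,C+20*Y+L*B],easel[0])
    poly([C+45*Y,C-45*Y,C-45*Y+24*N,C+45*Y+24*N],easel[0])
    poly([C+45*Y+24*N+8*B,C-45*Y+24*N+8*B,C-45*Y+24*N,C+45*Y+24*N],easel[0])
    poly([(60,W,10),(60,-W,10),(-90,-W,10),(-90,W,10)],easel[0])
    poly([(50,31,14),(50,-31,14),(-50,-31,14),(-50,31,14)],case[0])
    poly([(50,40,12),(-50,40,12),(-50,-340,12),(50,-340,12)],stand[0]); poly([(0,0,12),(0,0,120)],stand[0])
    poly([(0,0,180),(0,-175,180)],stand[0])
    out=np.zeros((600,800,3),np.uint8)
    for n,(x,y,w,h),(ox,oy),k in(("top",(225,160,225,90),(0,0),3.5),("scene",(155,95,195,140),(0,320),2),("scene",(220,190,65,48),(392,318),5.8)):
        im=cv2.imread(f"pics/{n}0.png")[y:y+h,x:x+w];im=cv2.resize(im,None,fx=k,fy=k,interpolation=cv2.INTER_CUBIC)
        for a,b in segs:
            uv=((proj(n,[a,b])-[x,y]+.5)*k-.5).round().astype(int);cv2.line(im,tuple(map(int,uv[0])),tuple(map(int,uv[1])),(0,255,0),1)
        hh,ww=min(im.shape[0],600-oy),min(im.shape[1],800-ox);out[oy:oy+hh,ox:ox+ww]=im[:hh,:ww]
    cv2.imwrite("pics/ov.png",out)
    print("case tab",pose(case[0],[(58,0,7)]),"seat",pose(easel[0],[C+7*N]),"tip",pose(stand[0],[(0,0,120)]))
E
python3 fit.py
```

```text
case [ 5.48741e+02  2.72602e+02 -6.70000e-02] [[-0.7, -0.1], [0.1, 0.6], [0.4, -0.3], [-0.0, -0.5], [-0.1, 0.1], [0.0, -0.3], [0.1, -0.6], [0.0, -1.1], [0.1, 0.5]]
easel [ 5.89223e+02 -3.25750e+01  7.30000e-02] [[0.1, -0.4], [-1.3, -0.0], [-0.1, -0.3], [-0.6, -0.4], [0.6, -0.8]]
stand [ 5.29655e+02 -2.38275e+02  2.44000e-01] [[-0.5, -0.7], [-0.2, 0.3], [-0.4, 0.1], [0.4, -1.3], [-0.2, -1.0], [0.0, 1.8], [-0.3, -1.6], [-0.6, -0.7]]
tops [array([1177.,  767., 1004.]), array([ 481.,  -62., 1294.])]
case tab [[606.61235368 268.74001703   7.        ]] seat [[533.63951918 -36.66694738  32.01503505]] tip [[ 529.65451451 -238.27497388  120.        ]]
```

View pics/ov.png

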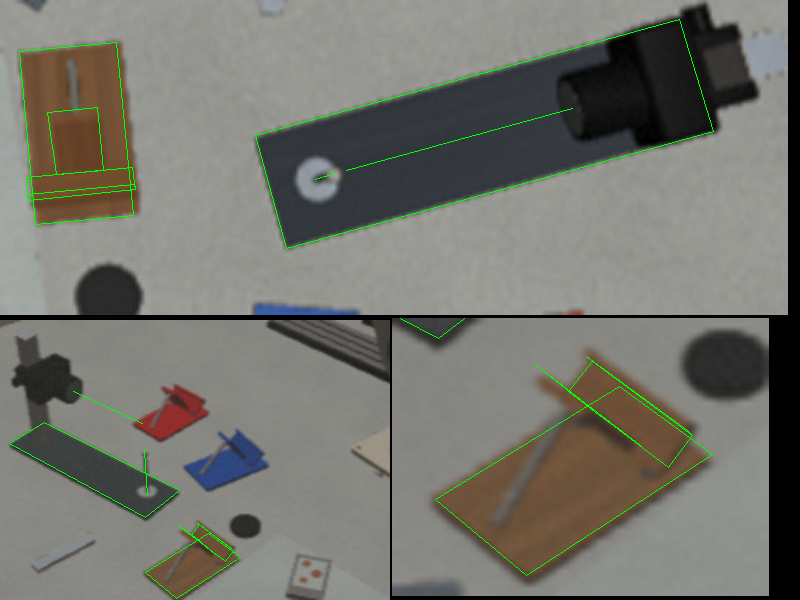

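The overlay matches the base, lip and stand. The easel board sits about 1 px to the right, so I take the seat as (532,-39,32) with yaw 0.08. Next is a helper that gives the turn and then the shift in tool axes.

```bash
cat > go.py <<'E'
from h import *
import sys
from scipy.spatial.transform import Rotation as Rn
def tool(yaw,tilt): # tilt deg, + = points forward
    c,s=np.cos(yaw),np.sin(yaw)
    return Rn.from_matrix([[c,s,0],[s,-c,0],[0,0,-1]])*Rn.from_euler("y",tilt,degrees=True)
def delta(pos,R):
    """turn in place, then shift (in the axes after the turn); also whole shift in the present axes"""
    o=ctrl.get_obs();R0=Rn.from_rotvec(o["orientation"])
    d=np.array(pos)-o["ee_pos"]
    print("at",o["ee_pos"].round(1),"turn",(R0.inv()*R).as_rotvec().round(4),"shift after",R.inv().apply(d).round(1),"shift before",R0.inv().apply(d).round(1),"q",o["qpos"].round(2),"t",round(o["t"],2))
if __name__=="__main__":
    a=[float(v) for v in sys.argv[1:]]; delta(a[:3],tool(a[3],a[4]))
E
# case frame x=20 -> world
python3 - <<'E'
import numpy as np
c,s=np.cos(-.067),np.sin(-.067); print(548.7+20*c,272.6+20*s)
E
python3 go.py 568.7 271.3 180 -0.067 -25
```

```text
568.6551267900884 271.2610023183366
at [ 177.9 -598.6  222. ] turn [ 0.0763 -0.4315  0.3504] shift after [ 318.3 -894.1 -102.1] shift before [ 622.4 -722.5   43. ] q [-1.3   0.42  1.63 -0.    1.09 -0.02] t 0.1
```

```bash
python3 -m pendant '{"grip":[1,1,1,1,1,1,1,1,1,1,1,1],"linear":[[17,-20,0],[17,-20,0],[17,-20,0],[17,-20,0],[17,-20,0],[17,-20,0],[17,-20,0],[17,-20,0],[17,-20,0],[17,-20,0],[17,-20,0],[17,-20,0]],"angular":[[0,0,0],[0,0,0],[0,0,0],[0,0,0],[0,0,0],[0,0,0],[0,0,0],[0,0,0],[0,0,0],[0,0,0],[0,0,0],[0,0,0]]}'
python3 -m pendant '{"grip":[1,1,1,1,1,1,1,1,1,1,1,1],"linear":[[17,-20,0],[17,-20,0],[17,-20,0],[17,-20,0],[17,-20,0],[17,-20,0],[17,-20,0],[17,-20,0],[17,-20,0],[17,-20,0],[17,-20,0],[17,-20,0]],"angular":[[0,0,0],[0,0,0],[0,0,0],[0,0,0],[0,0,0],[0,0,0],[0,0,0],[0,0,0],[0,0,0],[0,0,0],[0,0,0],[0,0,0]]}'
python3 go.py 568.7 271.3 180 -0.067 -25
```

```text
t: 1.1
ee_pos: [305.3, -309.6, 222.5]
orientation: [-3.109, -0.452, 0.0]
ft_force: [0.9, 0.5, 0.0]
width: 88.3
grasp_force: 0.0
t: 2.1
ee_pos: [432.5, -21.4, 222.6]
orientation: [-3.109, -0.452, 0.001]
ft_force: [0.4, -0.9, 0.0]
width: 87.8
grasp_force: 0.0
at [432.5 -21.4 222.6] turn [ 0.0776 -0.4314  0.3503] shift after [ 123.4 -301.2  -10.6] shift before [ 214.  -241.8   42.5] q [-0.08  0.14  2.03 -0.    0.97  1.2 ] t 2.1
```

Shift first (12 rows), then turn in place.

```bash
python3 -m pendant '{"grip":[1,1,1,1,1,1,1,1,1,1,1,1],"linear":[[18,-20,3],[18,-20,3],[18,-20,3],[18,-20,3],[18,-20,3],[18,-20,3],[18,-20,3],[18,-20,3],[18,-20,3],[18,-20,3],[17,-21,3],[17,-21,3]],"angular":[[0,0,0],[0,0,0],[0,0,0],[0,0,0],[0,0,0],[0,0,0],[0,0,0],[0,0,0],[0,0,0],[0,0,0],[0,0,0],[0,0,0]]}'
python3 -m pendant '{"grip":[1,1,1,1,1,1,1],"linear":[[0,0,0],[0,0,0],[0,0,0],[0,0,0],[0,0,0],[0,0,0],[0,0,0]],"angular":[[0.0129,-0.0719,0.0584],[0.0129,-0.0719,0.0584],[0.0129,-0.0719,0.0584],[0.0129,-0.0719,0.0584],[0.0129,-0.0719,0.0584],[0.0129,-0.0719,0.0584],[0,0,0]]}'
python3 go.py 568.7 271.3 6.5 -0.067 -25
```

```text
t: 3.1
ee_pos: [568.7, 271.3, 186.0]
orientation: [3.109, 0.452, -0.001]
ft_force: [-0.0, -0.4, 0.1]
width: 87.9
grasp_force: 0.0
t: 3.68
ee_pos: [569.5, 269.3, 184.7]
orientation: [-3.051, 0.108, 0.683]
ft_force: [-0.3, -1.6, -0.2]
width: 87.9
grasp_force: 0.0
at [569.5 269.3 184.7] turn [ 0.0001  0.0038 -0.0041] shift after [ 74.5  -2.  161.9] shift before [ 75.1  -2.3 161.6] q [0.34 0.67 1.37 0.17 1.51 1.94] t 3.68
```

```bash
python3 -m pendant '{"grip":[1,1,1,1,1,1,1,1,1],"linear":[[8,-2,18],[8,0,18],[8,0,18],[8,0,18],[8,0,18],[8,0,18],[8,0,18],[8,0,17],[0,0,0]],"angular":[[0,0.0038,-0.004],[0,0,0],[0,0,0],[0,0,0],[0,0,0],[0,0,0],[0,0,0],[0,0,0],[0,0,0]]}'
python3 go.py 568.7 271.3 6.5 -0.067 -25
python3 - <<'E'
from h import *
t=ctrl.get_image("top")[:,:,::-1][170:245,95:195];s=ctrl.get_image("scene")[:,:,::-1][200:320,230:390]
o=np.zeros((600,800,3),np.uint8);o[:300,:400]=cv2.resize(t,None,fx=4,fy=4,interpolation=2);o[:480-0,400-0:][:360,:400]=cv2.resize(s,(400,300),interpolation=2)[:360] if 0 else cv2.resize(s,(400,360),interpolation=2)
cv2.imwrite("pics/pk.png",o[:360])
E
```

```text
t: 4.43
ee_pos: [564.2, 271.6, 26.5]
orientation: [-3.054, 0.094, 0.676]
ft_force: [-1.3, -0.1, -0.6]
width: 87.9
grasp_force: 0.0
at [564.2 271.6  26.5] turn [ 0.003  -0.0004  0.0047] shift after [12.6 -0.  16.2] shift before [12.6 -0.  16.3] q [0.35 0.86 1.42 0.18 1.27 1.89] t 4.43
```

View pics/pk.png

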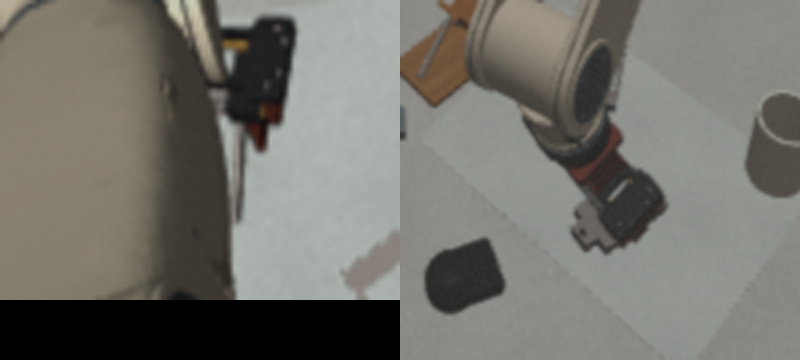

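The picture shows the gripper over the case. The tab sticks out free at scene-crop (590,230), and the -y finger, at top-crop (262,140), is outside the case edge. I descend and close.

```bash
python3 -m pendant '{"grip":[1,1,1,1,-1,-1,-1,-1,-1,-1,-1,-1],"linear":[[6,0,8],[6.5,0,8],[0,0,0],[0,0,0],[0,0,0],[0,0,0],[0,0,0],[0,0,0],[0,0,0],[0,0,0],[0,0,0],[0,0,0]],"angular":[[0,0,0],[0,0,0],[0,0,0],[0,0,0],[0,0,0],[0,0,0],[0,0,0],[0,0,0],[0,0,0],[0,0,0],[0,0,0],[0,0,0]]}'
python3 go.py 568.7 271.3 6.5 -0.067 -25
```

```text
t: 5.53
ee_pos: [571.7, 272.3, 10.6]
orientation: [-3.052, 0.096, 0.67]
ft_force: [-0.7, 0.1, 2.2]
width: 61.4
grasp_force: 30.0
at [571.7 272.3  10.6] turn [-0.     -0.0044  0.0038] shift after [-1.   1.2  4.9] shift before [-1.   1.1  4.9] q [0.34 0.88 1.41 0.18 1.26 1.89] t 5.53
```

Gripped at 61.4 mm wide, but 4 mm high. I open, go lower, and grip again.

```bash
python3 -m pendant '{"grip":[1,1,1,1,1],"linear":[[0,0,0],[0,0,0],[0,0,0],[0,0,0],[0,0,0]],"angular":[[0,0,0],[0,0,0],[0,0,0],[0,0,0],[0,0,0]]}'
python3 go.py 568.7 271.3 6.5 -0.067 -25
python3 -m pendant '{"grip":[1,1,1],"linear":[[-0.5,1,2],[-0.5,0,1],[0,0,0]],"angular":[[0,0,0],[0,0,0],[0,0,0]]}'
python3 go.py 568.7 271.3 6.5 -0.067 -25
```

```text
t: 5.95
ee_pos: [571.5, 272.2, 10.1]
orientation: [-3.052, 0.097, 0.67]
ft_force: [-0.6, 0.1, -0.1]
width: 87.3
grasp_force: 0.0
at [571.5 272.2  10.1] turn [ 0.0002 -0.0039  0.0037] shift after [-0.9  1.1  4.4] shift before [-0.9  1.1  4.4] q [0.34 0.88 1.41 0.18 1.26 1.89] t 5.95
t: 6.2
ee_pos: [568.9, 271.2, 7.6]
orientation: [-3.052, 0.097, 0.671]
ft_force: [0.1, 0.0, -0.4]
width: 87.9
grasp_force: 0.0
at [568.9 271.2   7.6] turn [ 0.0003 -0.0034  0.0036] shift after [ 0.3 -0.1  1.1] shift before [ 0.3 -0.1  1.1] q [0.34 0.88 1.41 0.18 1.25 1.89] t 6.2
```

```bash
python3 -m pendant '{"grip":[-1,-1,-1,-1,-1,-1,-1,-1,-1,-1,-1,-1],"linear":[[0,0,0.5],[0,0,0],[0,0,0],[0,0,0],[0,0,0],[0,0,0],[0,0,0],[-2,0,-5],[-6,0,-13],[-8,0,-18],[-8,0,-18],[-8,0,-18]],"angular":[[0,0,0],[0,0,0],[0,0,0],[0,0,0],[0,0,0],[0,0,0],[0,0,0],[0,0,0],[0,0,0],[0,0,0],[0,0,0],[0,0,0]]}'
python3 -m pendant '{"grip":[-1,-1,-1,-1,-1,-1,-1],"linear":[[-8,0,-18],[-8,0,-18],[-8,0,-18],[-8,0,-18],[-6,0,-12],[0,0,0],[0,0,0]],"angular":[[0,0,0],[0,0,0],[0,0,0],[0,0,0],[0,0,0],[0,0,0],[0,0,0]]}'
python3 go.py 568.7 271.3 6.5 -0.067 -25
```

```text
t: 7.2
ee_pos: [570.4, 271.2, 88.2]
orientation: [-3.052, 0.097, 0.669]
ft_force: [0.3, 0.4, -1.3]
width: 61.5
grasp_force: 30.0
t: 7.78
ee_pos: [571.2, 271.1, 179.4]
orientation: [-3.052, 0.096, 0.667]
ft_force: [-0.6, 0.0, -2.0]
width: 61.6
grasp_force: 30.0
at [571.2 271.1 179.4] turn [-0.0006 -0.006   0.004 ] shift after [ 70.8  -0.  157.8] shift before [ 69.9   0.3 158.2] q [0.34 0.68 1.37 0.17 1.49 1.93] t 7.78
```

Lifted, width 61.6 mm. Now I turn to the leaning attitude (yaw 0.08, tilt +30°).

```bash
python3 go.py 600 -33 200 0.08 30
python3 -m pendant '{"grip":[-1,-1,-1,-1,-1,-1,-1,-1,-1,-1,-1,-1],"linear":[[0,14,-4],[0,14,-4],[0,14,-4],[0,14,-4],[0,14,-4],[0,14,0],[0,14,0],[0,14,0],[0,14,0],[0,14,0],[0,0,0],[0,0,0]],"angular":[[0,0.096,0],[0,0.096,0],[0,0.096,0],[0,0.096,0],[0,0.096,0],[0,0.096,0],[0,0.096,0],[0,0.096,0],[0,0.096,0],[0,0.096,0],[0,0,0],[0,0,0]]}'
python3 go.py 600 -33 200 0.08 30
```

```text
at [571.2 271.1 179.4] turn [ 0.0047  0.9521 -0.1491] shift after [ 14.1 305.4 -15.6] shift before [ 34.8 301.6 -39.4] q [0.34 0.68 1.37 0.17 1.49 1.93] t 7.78
t: 8.78
ee_pos: [565.5, 131.4, 196.0]
orientation: [3.02, -0.098, 0.791]
ft_force: [-0.2, 0.7, -1.2]
width: 61.3
grasp_force: 30.0
at [565.5 131.4 196. ] turn [ 0.0735  0.0115 -0.1257] shift after [ 20.5 166.6   7.1] shift before [ 41.3 161.8  18.9] q [ 0.3   0.25  2.08 -0.52  0.37  2.38] t 8.78
```

```bash
python3 -m pendant '{"grip":[-1,-1,-1,-1,-1,-1,-1,-1,-1,-1,-1,-1],"linear":[[4,16,2],[4,16,2],[4,16,2],[4,16,2],[4,16,2],[4,16,2],[4,16,2],[4,16,2],[4,16,1],[5,18,1],[0,0,0],[0,0,0]],"angular":[[0,0,0],[0,0,0],[0,0,0],[0,0,0],[0.0184,0.003,-0.032],[0.0184,0.003,-0.032],[0.0184,0.003,-0.032],[0.0184,0.003,-0.032],[0,0,0],[0,0,0],[0,0,0],[0,0,0]]}'
python3 go.py 603 -33 141 0.08 30
python3 - <<'E'
from h import *
t=ctrl.get_image("top")[:,:,::-1][140:270,180:320];s=ctrl.get_image("scene")[:,:,::-1][110:250,190:330]
cv2.imwrite("pics/hv.png",np.hstack([cv2.resize(t,(400,371),interpolation=2),cv2.resize(s,(400,400),interpolation=2)[:371]]))
E
```

```text
t: 9.78
ee_pos: [607.5, -21.8, 202.1]
orientation: [-3.015, -0.091, -0.811]
ft_force: [-0.0, 0.4, -0.6]
width: 61.5
grasp_force: 30.0
at [607.5 -21.8 202.1] turn [ 0.0077 -0.0022 -0.0174] shift after [-35.2  10.8  50.3] shift before [-35.2  11.   50.3] q [-0.1   0.27  2.05  0.26  0.32  1.19] t 9.78
```

View pics/hv.png

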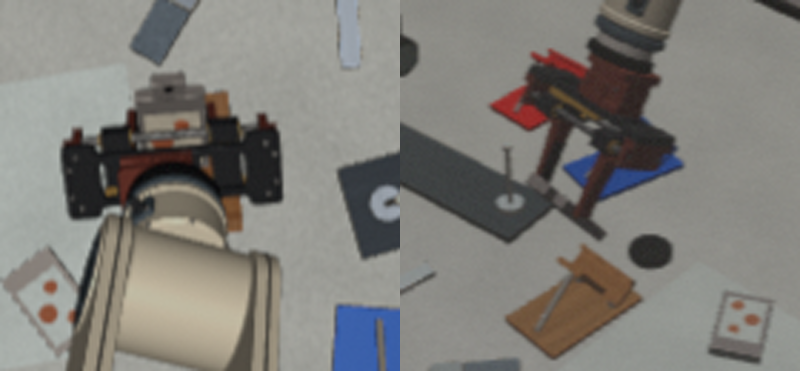

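The held case is seen edge-on in the scene view (strip from (530,180) to (605,240)), as expected for a 55° lean, so it has not slipped. I go to the hover, then slide down to the ledge.

```bash
python3 -m pendant '{"grip":[-1,-1,-1,-1,-1,-1,-1],"linear":[[-7,2.2,10],[-7,2.2,10],[-7,2.2,10],[-7,2.2,10],[-7,2.2,10],[0,0,0],[0,0,0]],"angular":[[0.0077,-0.0022,-0.0174],[0,0,0],[0,0,0],[0,0,0],[0,0,0],[0,0,0],[0,0,0]]}'
python3 go.py 571 -35.8 96 0.08 30
```

```text
t: 10.47
ee_pos: [601.0, -32.1, 140.4]
orientation: [-3.013, -0.124, -0.804]
ft_force: [0.4, 0.3, -1.2]
width: 61.6
grasp_force: 30.0
at [601.  -32.1 140.4] turn [-0.0001  0.002   0.0022] shift after [-48.4   1.3  23.4] shift before [-48.4   1.2  23.5] q [-0.13  0.38  2.09  0.57  0.19  0.83] t 10.47
```

The wrist is nearing its q5 limit (0.19, limit 0.11) with this tilt. I set the case back on free desk at about (570,180) and re-grip it with more back tilt, so the placing tilt is smaller.

```bash
python3 go.py 603 0 200 0.08 30; python3 -m pendant '{"grip":[-1,-1,-1,-1,-1,-1,-1,-1,-1,-1,-1,-1],"linear":[[6,-4,-9],[6,-4,-9],[6,-4,-9],[6,-4,-9],[6,-4,-9],[0,-18,-2],[0,-18,-2],[0,-18,-2],[0,-18,-2],[0,-18,-2],[0,-18,0],[0,-18,0]],"angular":[[0,0,0],[0,0,0],[0,0,0],[0,0,0],[0,-0.08,0],[0,-0.11,0],[0,-0.11,0],[0,-0.11,0],[0,-0.11,0],[0,-0.11,0],[0,-0.11,0],[0,-0.11,0]]}'
python3 go.py 590 180 150 0 -25
```

```text
at [601.  -32.1 140.4] turn [-0.0001  0.002   0.0022] shift after [ 33.7 -31.9 -49.3] shift before [ 33.7 -31.8 -49.4] q [-0.13  0.38  2.09  0.57  0.19  0.83] t 10.47
t: 11.47
ee_pos: [591.9, 113.8, 206.9]
orientation: [3.079, 0.123, -0.509]
ft_force: [0.7, 0.3, -1.6]
width: 61.3
grasp_force: 30.0
at [591.9 113.8 206.9] turn [ 0.0348 -0.1088  0.0733] shift after [ 22.3 -66.2  52.4] shift before [ 21.5 -66.4  52.4] q [0.16 0.57 1.47 0.02 1.43 1.64] t 11.47
```

```bash
python3 -m pendant '{"grip":[-1,-1,-1,-1,-1,-1,-1,-1,-1],"linear":[[9,-11,20],[10,-11,20],[10,-11,20],[10,-11,20],[10,-11,20],[9,-11,20],[0,0,0],[0,0,0],[0,0,0]],"angular":[[0.0348,-0.1088,0.0733],[0,0,0],[0,0,0],[0,0,0],[0,0,0],[0,0,0],[0,0,0],[0,0,0],[0,0,0]]}'
python3 go.py 590 180 9 0 -25
```

```text
t: 12.22
ee_pos: [595.8, 178.9, 72.9]
orientation: [-3.07, -0.011, 0.662]
ft_force: [0.5, -1.2, -1.3]
width: 61.6
grasp_force: 30.0
at [595.8 178.9  72.9] turn [ 0.0009 -0.0114  0.0069] shift after [21.7 -1.1 60.4] shift before [21.  -1.  60.6] q [0.23 0.8  1.41 0.09 1.35 1.75] t 12.22
```

```bash
python3 -m pendant '{"grip":[-1,-1,-1,-1,-1,-1,-1],"linear":[[5,-1,13],[5,0,13],[5,0,13],[4,0,12],[3,0,9],[0,0,0],[0,0,0]],"angular":[[0,-0.009,0.007],[0,0,0],[0,0,0],[0,0,0],[0,0,0],[0,0,0],[0,0,0]]}'
python3 go.py 590 180 8 0 -25
```

```text
t: 12.8
ee_pos: [589.1, 179.8, 6.5]
orientation: [3.066, -0.0, -0.681]
ft_force: [0.0, -0.5, 0.0]
width: 61.8
grasp_force: 30.0
at [589.1 179.8   6.5] turn [ 0.0002  0.001  -0.0003] shift after [ 0.2 -0.2 -1.7] shift before [ 0.2 -0.2 -1.7] q [0.23 0.88 1.42 0.1  1.26 1.75] t 12.8
```

```bash
python3 -m pendant '{"grip":[1,1,1,1,1,1,1,1,1,1],"linear":[[0,0,0],[0,0,0],[0,0,0],[0,0,0],[-2,0,-5],[0,0,0],[0,0,0],[0,0,0],[0,0,0],[0,0,0]],"angular":[[0,0,0],[0,0,0],[0,0,0],[0,0,0],[0,0,0],[0,-0.09,0],[0,-0.09,0],[0,-0.082,0],[0,0,0],[0,0,0]]}'
python3 go.py 589.1 180 8.5 0 -40
```

```text
t: 13.63
ee_pos: [590.0, 179.8, 12.0]
orientation: [2.952, -0.001, -1.073]
ft_force: [-0.2, 0.0, -0.1]
width: 88.0
grasp_force: 0.0
at [590.  179.8  12. ] turn [ 0.     -0.0008 -0.0004] shift after [ 1.6 -0.2  3.3] shift before [ 1.6 -0.2  3.3] q [0.21 1.01 1.23 0.13 1.59 1.73] t 13.63
```

```bash
python3 -m pendant '{"grip":[1,1,1,-1,-1,-1,-1,-1,-1,-1,-1,-1],"linear":[[1,0,1.6],[0.8,0,1.8],[0,0,0],[0,0,0],[0,0,0],[0,0,0],[0,0,0],[0,0,0],[0,0,0],[-3,0,-4],[-8,0,-10],[-12,0,-14]],"angular":[[0,0,0],[0,0,0],[0,0,0],[0,0,0],[0,0,0],[0,0,0],[0,0,0],[0,0,0],[0,0,0],[0,0,0],[0,0,0],[0,0,0]]}'
python3 go.py 601 -33 200 0.08 15
```

```text
t: 14.63
ee_pos: [588.6, 179.8, 45.3]
orientation: [2.95, -0.0, -1.078]
ft_force: [-0.4, 0.7, -0.0]
width: 61.6
grasp_force: 30.0
at [588.6 179.8  45.3] turn [-0.0174  0.9619 -0.0813] shift after [  35.6  213.1 -150.7] shift before [ -90.2  212.9 -126.2] q [0.21 0.97 1.24 0.13 1.63 1.74] t 14.63
```

```bash
python3 -m pendant '{"grip":[-1,-1,-1,-1,-1,-1],"linear":[[-16,0,-20],[-16,0,-20],[-16,0,-20],[-16,0,-20],[-16,0,-20],[-12,4,-15]],"angular":[[0,0,0],[0,0,0],[0,0,0],[0,0,0],[0,0,0],[0,0,0]]}'
python3 -m pendant '{"grip":[-1,-1,-1,-1,-1,-1,-1,-1,-1,-1,-1,-1],"linear":[[0,18,0],[0,18,0],[0,18,0],[0,18,0],[0,18,0],[0,18,0],[0,18,0],[0,18,0],[0,18,0],[0,18,0],[0,0,0],[0,0,0]],"angular":[[-0.002,0.096,-0.008],[-0.002,0.096,-0.008],[-0.002,0.096,-0.008],[-0.002,0.096,-0.008],[-0.002,0.096,-0.008],[-0.002,0.096,-0.008],[-0.002,0.096,-0.008],[-0.002,0.096,-0.008],[-0.002,0.096,-0.008],[-0.002,0.096,-0.008],[0,0,0],[0,0,0]]}'
python3 go.py 601 -33 141 0.08 15
```

```text
t: 15.13
ee_pos: [593.6, 176.7, 197.2]
orientation: [-2.954, -0.002, 1.068]
ft_force: [-0.9, -0.6, -0.8]
width: 61.7
grasp_force: 30.0
t: 16.13
ee_pos: [598.3, -4.5, 193.3]
orientation: [-3.104, -0.12, -0.409]
ft_force: [0.0, 0.7, -0.4]
width: 61.8
grasp_force: 30.0
at [598.3  -4.5 193.3] turn [ 0.0025 -0.0003 -0.0022] shift after [-13.1  28.6  50.6] shift before [-13.1  28.5  50.7] q [-0.04  0.32  1.9   0.05  0.66  1.42] t 16.13
```

```bash
python3 -m pendant '{"grip":[-1,-1,-1,-1,-1,-1],"linear":[[-4,7,12],[-4,7,12],[-4,7,12],[-3,8,14],[0,0,0],[0,0,0]],"angular":[[0,0,0],[0,0,0],[0,0,0],[0,0,0],[0,0,0],[0,0,0]]}'
python3 go.py 570.5 -36 98 0.08 15
```

```text
t: 16.63
ee_pos: [600.8, -32.4, 139.8]
orientation: [-3.104, -0.123, -0.407]
ft_force: [0.5, -0.5, -0.7]
width: 61.7
grasp_force: 30.0
at [600.8 -32.4 139.8] turn [ 0.0017  0.0008 -0.0003] shift after [-40.3   1.2  32.5] shift before [-40.2   1.1  32.5] q [-0.1   0.41  1.92  0.08  0.56  1.33] t 16.63
```

```bash
python3 -m pendant '{"grip":[-1,-1,-1,-1,-1,-1,-1],"linear":[[-8,0.2,6.5],[-8,0.2,6.5],[-8,0.2,6.5],[-8,0.2,6.5],[-8,0.2,6.5],[0,0,0],[0,0,0]],"angular":[[0,0,0],[0,0,0],[0,0,0],[0,0,0],[0,0,0],[0,0,0],[0,0,0]]}'
python3 go.py 570.8 -36 90.2 0.08 15
python3 - <<'E'
from h import *
t=ctrl.get_image("top")[:,:,::-1][160:260,200:300];s=ctrl.get_image("scene")[:,:,::-1][165:245,210:290]
cv2.imwrite("pics/pl.png",np.hstack([cv2.resize(t,(400,400),interpolation=2),cv2.resize(s,(400,400),interpolation=2)]))
E
```

```text
t: 17.22
ee_pos: [569.3, -36.4, 97.1]
orientation: [-3.104, -0.123, -0.407]
ft_force: [-0.0, 0.2, -0.7]
width: 61.8
grasp_force: 30.0
at [569.3 -36.4  97.1] turn [ 0.002   0.001  -0.0003] shift after [-0.3 -0.3  7.1] shift before [-0.3 -0.3  7.1] q [-0.11  0.45  2.01  0.11  0.43  1.29] t 17.22
```

View pics/pl.png

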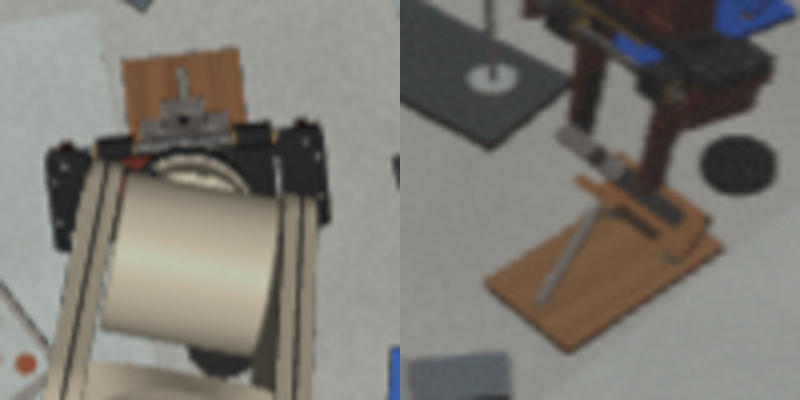

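The case sits edge-on just in front of the board (scene crop (650,185)), and in the top crop the tab at column 185 lines up with the easel's middle at 181. I lower it to the ledge.

```bash
python3 -m pendant '{"grip":[-1,-1,-1,-1,-1],"linear":[[0,0,2.5],[0,0,2.5],[0,0,1.5],[0,0,0],[0,0,0]],"angular":[[0,0,0],[0,0,0],[0,0,0],[0,0,0],[0,0,0]]}'
python3 go.py 570.8 -36 90.2 0.08 15
```

```text
t: 17.73
ee_pos: [571.9, -36.3, 91.5]
orientation: [-3.104, -0.124, -0.41]
ft_force: [0.2, -0.0, -1.3]
width: 61.9
grasp_force: 30.0
at [571.9 -36.3  91.5] turn [ 0.0022 -0.0005  0.    ] shift after [-1.4 -0.4  1. ] shift before [-1.4 -0.4  1. ] q [-0.11  0.46  2.    0.11  0.42  1.28] t 17.73
```

```bash
for i in 1 2 3; do python3 -m pendant '{"grip":[-1,-1,-1],"linear":[[-1.2,0,1],[0,0,0],[0,0,0]],"angular":[[0,0,0],[0,0,0],[0,0,0]]}' | egrep 'ee_pos|ft'; done
```

```text
ee_pos: [571.6, -36.4, 90.7]
ft_force: [1.0, 1.4, 1.2]
ee_pos: [572.1, -36.4, 90.4]
ft_force: [3.2, 1.6, 5.4]
ee_pos: [572.5, -36.4, 90.1]
ft_force: [3.1, 4.4, 10.7]
```

Contact came at the expected height (z ≈ 90.5). I relax, open and retreat along -z.

```bash
python3 -m pendant '{"grip":[-1,0.4,0.4,1,1,1,1,1,1,1,1,1],"linear":[[1.5,0,-1.3],[0,0,0],[0,0,0],[0,0,0],[0,0,0],[0,0,-5],[0,0,-15],[0,0,-20],[0,0,-20],[0,0,-20],[0,0,-20],[0,0,0]],"angular":[[0,0,0],[0,0,0],[0,0,0],[0,0,0],[0,0,0],[0,0,0],[0,0,0],[0,0,0],[0,0,0],[0,0,0],[0,0,0],[0,0,0]]}'
python3 - <<'E'
from h import *
t=ctrl.get_image("top")[:,:,::-1][160:260,200:300];s=ctrl.get_image("scene")[:,:,::-1][165:245,210:290]
cv2.imwrite("pics/ln.png",np.hstack([cv2.resize(t,(400,400),interpolation=2),cv2.resize(s,(400,400),interpolation=2)]))
E
python3 go.py 600 -34 230 0.08 -35
```

```text
t: 19.48
ee_pos: [544.7, -38.6, 189.0]
orientation: [-3.104, -0.123, -0.415]
ft_force: [0.2, 0.5, -0.1]
width: 88.0
grasp_force: 0.0
at [544.1 -38.4 186.2] turn [ 0.0022 -0.8737 -0.0012] shift after [ 20.8   0.1 -68.1] shift before [ 65.6   0.2 -27.7] q [-0.12  0.26  2.01  0.09  0.61  1.31] t 19.58
```

View pics/ln.png

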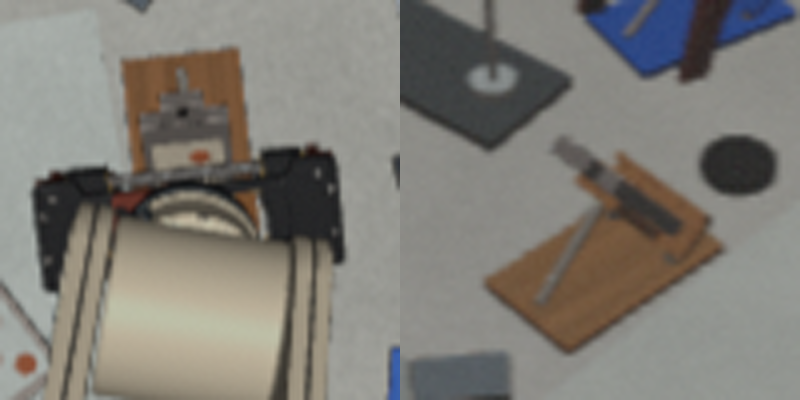

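The case leans on the easel with its back flush to the board (scene crop (640,200)). It is centred, with the tab at top crop (182,110) and the window showing. Next is the re-grip from above, with the tool along the case's long axis (tilt -35°).

```bash
python3 -m pendant '{"grip":[1,1,1,1,1,1,1,1,1,1,1,1],"linear":[[0,0,-25],[18,0,-5],[18,0,-5],[18,0,-5],[18,0,-5],[18,0,-5],[18,0,-5],[0,0,0],[0,0,0],[0,0,0],[0,0,0],[0,0,0]],"angular":[[0,0,0],[0,0,0],[0,0,0],[0,0,0],[0,0,0],[0,0,0],[0,-0.11,0],[0,-0.11,0],[0,-0.11,0],[0,-0.11,0],[0,-0.11,0],[0,-0.11,0]]}'
python3 -m pendant '{"grip":[1,1,1],"linear":[[0,0,0],[0,0,0],[0,0,0]],"angular":[[0,-0.11,0],[0,-0.1037,0],[0,0,0]]}'
python3 go.py 638.6 -31.1 184 0.08 -35; python3 go.py 575.7 -36.2 93.8 0.08 -35
```

```text
t: 20.58
ee_pos: [634.0, -30.9, 265.7]
orientation: [3.058, 0.121, -0.627]
ft_force: [-0.4, 0.1, -0.4]
width: 87.9
grasp_force: 0.0
t: 20.83
ee_pos: [633.9, -30.6, 260.5]
orientation: [2.964, 0.118, -0.956]
ft_force: [-0.2, 0.6, -2.6]
width: 88.2
grasp_force: 0.0
at [633.9 -30.6 260.5] turn [ 0.0007  0.013  -0.0006] shift after [47.7  0.8 60. ] shift before [48.5  0.8 59.4] q [-0.03  0.73  1.15 -0.07  1.88  1.46] t 20.83
at [633.9 -30.6 260.5] turn [ 0.0007  0.013  -0.0006] shift after [ 47.7   0.9 170.1] shift before [ 49.9   0.7 169.5] q [-0.03  0.73  1.15 -0.07  1.88  1.46] t 20.83
```

```bash
python3 -m pendant '{"grip":[1,1,1,1,1,1],"linear":[[12,0.2,15],[12,0.2,15],[12,0.2,15],[12,0.2,15],[0,0,0],[0,0,0]],"angular":[[0,0.013,0],[0,0,0],[0,0,0],[0,0,0],[0,0,0],[0,0,0]]}'
python3 go.py 575.7 -36.2 93.8 0.08 -35
```

```text
t: 21.33
ee_pos: [638.7, -31.5, 189.2]
orientation: [2.975, 0.117, -0.921]
ft_force: [0.6, -0.7, -0.1]
width: 87.9
grasp_force: 0.0
at [638.7 -31.5 189.2] turn [ 0.001  -0.0106 -0.0016] shift after [  3.   -0.4 114.4] shift before [  1.8  -0.5 114.4] q [-0.04  0.79  1.19 -0.07  1.76  1.46] t 21.33
```

```bash
python3 -m pendant '{"grip":[1,1,1,1,1,1,1,1],"linear":[[3,0,16],[0,0,16],[0,0,16],[0,0,16],[0,0,16],[0,0,16],[0,0,0],[0,0,0]],"angular":[[0,-0.01,0],[0,0,0],[0,0,0],[0,0,0],[0,0,0],[0,0,0],[0,0,0],[0,0,0]]}'
python3 go.py 575.7 -36.2 93.8 0.08 -35
```

```text
t: 22.0
ee_pos: [587.3, -35.8, 110.1]
orientation: [2.971, 0.117, -0.933]
ft_force: [0.1, -1.4, -0.4]
width: 87.8
grasp_force: 0.0
at [587.3 -35.8 110.1] turn [ 0.0013 -0.0022 -0.0018] shift after [-0.2 -0.6 20.1] shift before [-0.2 -0.6 20.1] q [-0.04  0.81  1.36 -0.07  1.58  1.47] t 22.0
```

```bash
python3 -m pendant '{"grip":[1,1,1,1,-1,-1,-1,-1,-1,-1,-1,-1],"linear":[[0,-0.6,10],[0,0,10],[0,0,0],[0,0,0],[0,0,0],[0,0,0],[0,0,0],[0,0,0],[0,0,0],[0,0,0],[0,0,0],[0,0,0]],"angular":[[0,0,0],[0,0,0],[0,0,0],[0,0,0],[0,0,0],[0,0,0],[0,0,0],[0,0,0],[0,0,0],[0,0,0],[0,0,0],[0,0,0]]}'
python3 go.py 575.7 -36.2 93.8 0.08 -35
```

```text
t: 23.0
ee_pos: [576.5, -36.1, 93.7]
orientation: [2.971, 0.117, -0.932]
ft_force: [0.8, -0.1, 1.4]
width: 61.6
grasp_force: 30.0
at [576.5 -36.1  93.7] turn [ 0.0015 -0.0031 -0.0018] shift after [-0.8 -0.   0.4] shift before [-0.8 -0.   0.4] q [-0.04  0.81  1.39 -0.07  1.54  1.47] t 23.0
```

Gripped; this is also my return pose. Lift along the tool axis.

```bash
python3 -m pendant '{"grip":[-1,-1,-1,-1,-1,-1,-1,-1,-1,-1,-1],"linear":[[0,0,-4],[0,0,-10],[0,0,-18],[0,0,-18],[0,0,-18],[0,0,-18],[0,0,-18],[0,0,-18],[0,0,-18],[0,0,-18],[0,0,0]],"angular":[[0,0,0],[0,0,0],[0,0,0],[0,0,0],[0,0,0],[0,0,0],[0,0,0],[0,0,0],[0,0,0],[0,0,0],[0,0,0]]}'
python3 go.py 529.7 -238.3 265 1.815 0
```

```text
t: 23.92
ee_pos: [669.2, -28.5, 226.6]
orientation: [2.973, 0.117, -0.923]
ft_force: [-0.5, -0.1, -1.4]
width: 62.0
grasp_force: 30.0
at [669.2 -28.5 226.6] turn [-0.5186  0.4436 -1.6778] shift after [-169.8 -186.   -38.4] shift before [-149.8  198.1   56.9] q [-0.03  0.8   1.08 -0.07  1.86  1.46] t 23.92
```

```bash
python3 -m pendant '{"grip":[-1,-1,-1,-1,-1,-1,-1,-1,-1,-1,-1,-1],"linear":[[0,0,-8],[0,0,-8],[0,0,-8],[0,0,-8],[0,0,-8],[0,0,-8],[0,0,0],[0,0,0],[0,0,0],[0,0,0],[0,0,0],[0,0,0]],"angular":[[0,0.1,0],[0,0.1,0],[0,0.1,0],[0,0.1,0],[0,0.1,0],[0,0.1,0],[0,0,-0.115],[0,0,-0.115],[0,0,-0.115],[0,0,-0.115],[0,0,-0.115],[0,0,-0.115]]}'
python3 -m pendant '{"grip":[-1,-1,-1,-1,-1,-1,-1,-1,-1,-1,-1],"linear":[[0,0,0],[0,0,0],[0,0,0],[0,0,0],[0,0,0],[0,0,0],[0,0,0],[0,0,0],[0,0,0],[0,0,0],[0,0,0]],"angular":[[0,0,-0.115],[0,0,-0.115],[0,0,-0.115],[0,0,-0.115],[0,0,-0.115],[0,0,-0.115],[0,0,-0.115],[0,0,-0.115],[0,0,-0.115],[0,0,0],[0,0,0]]}'
python3 go.py 529.7 -238.3 265 1.815 0
```

```text
t: 24.92
ee_pos: [681.9, -27.3, 266.8]
orientation: [-2.908, -1.187, 0.016]
ft_force: [0.0, -0.9, -0.9]
width: 61.7
grasp_force: 30.0
t: 25.83
ee_pos: [682.2, -27.3, 266.9]
orientation: [-1.948, -2.457, 0.012]
ft_force: [-1.3, 0.7, -1.0]
width: 61.5
grasp_force: 30.0
at [682.2 -27.3 266.9] turn [-0.0096  0.0005 -0.0141] shift after [-167.9 -199.     1.9] shift before [-170.7 -196.6    3.9] q [-0.06  0.47  1.45 -0.    1.23 -0.28] t 25.83
```

```bash
python3 -m pendant '{"grip":[-1,-1,-1,-1,-1,-1,-1,-1,-1,-1,-1,-1],"linear":[[-8,-9,0],[-16,-19,0],[-16,-19,0],[-16,-19,0],[-16,-19,0],[-16,-19,0],[-16,-19,0],[-16,-19,0],[-16,-19,0],[-16,-19,1],[-16,-19,1],[0,0,0]],"angular":[[-0.0096,0,-0.0141],[0,0,0],[0,0,0],[0,0,0],[0,0,0],[0,0,0],[0,0,0],[0,0,0],[0,0,0],[0,0,0],[0,0,0],[0,0,0]]}'
python3 go.py 529.7 -238.3 207 1.815 0
```

```text
t: 26.83
ee_pos: [528.4, -241.4, 265.2]
orientation: [1.938, 2.472, -0.002]
ft_force: [-0.3, 0.6, -0.5]
width: 62.0
grasp_force: 30.0
at [ 528.4 -241.4  265.2] turn [-0.0007  0.001  -0.0028] shift after [ 2.7  2.1 58.2] shift before [ 2.8  2.1 58.1] q [-0.45  0.31  1.69 -0.    1.14 -0.69] t 26.83
```

```bash
python3 -m pendant '{"grip":[-1,-1,-1,-1,-1,-1,-1],"linear":[[2.7,2.1,10],[0,0,12],[0,0,12],[0,0,12],[0,0,5],[0,0,0],[0,0,0]],"angular":[[0,0,-0.003],[0,0,0],[0,0,0],[0,0,0],[0,0,0],[0,0,0],[0,0,0]]}'
python3 go.py 529.7 -238.3 207 1.815 0
python3 - <<'E'
from h import *
t=ctrl.get_image("top")[:,:,::-1][160:260,270:370];s=ctrl.get_image("scene")[:,:,::-1][100:190,180:270]
cv2.imwrite("pics/ph.png",np.hstack([cv2.resize(t,(400,400),interpolation=2),cv2.resize(s,(400,400),interpolation=2)]))
E
```

```text
t: 27.42
ee_pos: [532.4, -235.3, 213.8]
orientation: [1.926, 2.482, 0.0]
ft_force: [-0.3, -0.4, -0.7]
width: 62.0
grasp_force: 30.0
at [ 532.4 -235.3  213.8] turn [ 0.0001 -0.      0.0069] shift after [-2.3 -3.3  6.8] shift before [-2.2 -3.4  6.8] q [-0.44  0.37  1.73  0.    1.04 -0.69] t 27.42
```

View pics/ph.png

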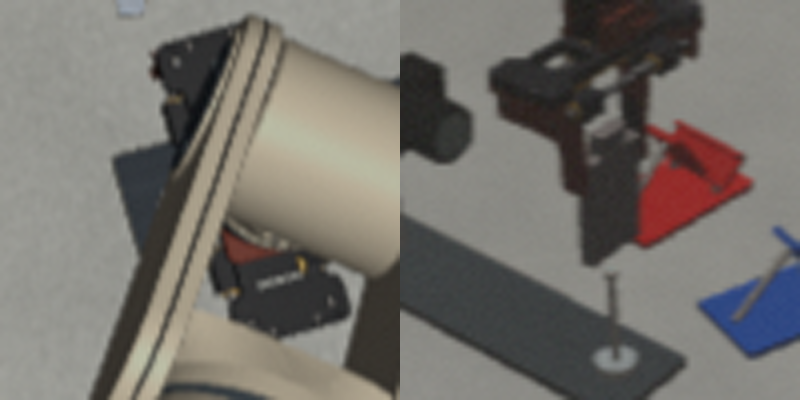

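The held case stands upright with its back to us and its window toward the lens. The foot middle is at scene crop (610,254) and the pointer tip at (612,275), which is about 19 mm above it and matches the computed 18.8 mm. I lower 7 mm and hold.

```bash
python3 -m pendant '{"grip":[-1,-1,-1,-1,-1,-1,-1,-1,-1,-1,-1,-1],"linear":[[-1,-1.5,4],[-1.2,-1.7,3.2],[0,0,0],[0,0,0],[0,0,0],[0,0,0],[0,0,0],[0,0,0],[0,0,0],[0,0,0],[0,0,0],[0,0,0]],"angular":[[0,0,0.007],[0,0,0],[0,0,0],[0,0,0],[0,0,0],[0,0,0],[0,0,0],[0,0,0],[0,0,0],[0,0,0],[0,0,0],[0,0,0]]}'
python3 go.py 529.7 -238.3 207 1.815 0
```

```text
t: 28.52
ee_pos: [529.8, -238.6, 207.3]
orientation: [1.934, 2.474, 0.001]
ft_force: [-0.6, 0.0, -1.2]
width: 61.7
grasp_force: 30.0
at [ 529.8 -238.6  207.3] turn [ 0.001   0.0008 -0.0005] shift after [ 0.4 -0.   0.3] shift before [ 0.4 -0.   0.3] q [-0.44  0.38  1.74  0.    1.02 -0.69] t 28.52
```

```bash
for i in 1 2; do python3 -m pendant '{"grip":[-1,-1,-1,-1,-1,-1,-1,-1,-1,-1,-1,-1],"linear":[[0,0,0],[0,0,0],[0,0,0],[0,0,0],[0,0,0],[0,0,0],[0,0,0],[0,0,0],[0,0,0],[0,0,0],[0,0,0],[0,0,0]],"angular":[[0,0,0],[0,0,0],[0,0,0],[0,0,0],[0,0,0],[0,0,0],[0,0,0],[0,0,0],[0,0,0],[0,0,0],[0,0,0],[0,0,0]]}'|egrep '^t|ee_pos|ft|width';done; python3 go.py 529.7 -238.3 265 1.815 0
```

```text
t: 29.52
ee_pos: [529.8, -238.7, 207.3]
ft_force: [-0.0, -0.3, -0.7]
width: 62.1
t: 30.52
ee_pos: [529.8, -238.7, 207.3]
ft_force: [0.6, 1.5, -0.1]
width: 61.4
at [ 529.8 -238.7  207.3] turn [ 0.001   0.0008 -0.0005] shift after [  0.4  -0.  -57.7] shift before [  0.3   0.  -57.7] q [-0.44  0.38  1.74  0.    1.02 -0.69] t 30.52
```

It held still for 2.8 s. Now back the same way.

```bash
python3 -m pendant '{"grip":[-1,-1,-1,-1,-1,-1,-1,-1,-1,-1,-1,-1],"linear":[[0,0,-8],[0,0,-18],[0,0,-18],[0,0,-16],[8,9,0],[16,19,0],[16,19,0],[16,19,0],[16,19,0],[16,19,0],[16,19,0],[16,19,0]],"angular":[[0,0,0],[0,0,0],[0,0,0],[0,0,0],[0,0,0],[0,0,0],[0,0,0],[0,0,0],[0,0,0],[0,0,0],[0,0,0],[0,0,0]]}'
python3 -m pendant '{"grip":[-1,-1,-1,-1,-1,-1,-1,-1,-1,-1,-1,-1],"linear":[[16,19,0],[16,19,0],[16,19,0],[0,0,0],[0,0,0],[0,0,0],[0,0,0],[0,0,0],[0,0,0],[0,0,0],[0,0,0],[0,0,0]],"angular":[[0,0,0],[0,0,0],[0,0,0],[0,0,0.115],[0,0,0.115],[0,0,0.115],[0,0,0.115],[0,0,0.115],[0,0,0.115],[0,0,0.115],[0,0,0.115],[0,0,0.115]]}'
python3 -m pendant '{"grip":[-1,-1,-1,-1,-1,-1,-1],"linear":[[0,0,0],[0,0,0],[0,0,0],[0,0,0],[0,0,0],[0,0,0],[0,0,0]],"angular":[[0,0,0.115],[0,0,0.115],[0,0,0.115],[0,0,0.115],[0,0,0.115],[0,0,0.115],[0,0,0]]}'
python3 go.py 665 -29 225 0.08 -34.85
```

```text
t: 31.52
ee_pos: [639.2, -85.9, 266.6]
orientation: [1.934, 2.475, 0.0]
ft_force: [0.4, 0.6, -1.3]
width: 62.0
grasp_force: 30.0
t: 32.52
ee_pos: [682.1, -26.6, 266.4]
orientation: [2.909, 1.186, 0.0]
ft_force: [-0.9, -0.3, -1.8]
width: 61.7
grasp_force: 30.0
t: 33.1
ee_pos: [682.2, -26.7, 266.5]
orientation: [3.138, 0.135, 0.0]
ft_force: [0.2, -0.5, -1.2]
width: 61.8
grasp_force: 30.0
at [682.2 -26.7 266.5] turn [ 0.002  -0.6085  0.0054] shift after [ 9.5  1.  43.9] shift before [-17.3   0.9  41.5] q [-0.06  0.47  1.45 -0.    1.22  1.43] t 33.1
```

```bash
python3 -m pendant '{"grip":[-1,-1,-1,-1,-1,-1,-1,-1],"linear":[[0,0,0],[0,0,0],[0,0,0],[0,0,0],[0,0,0],[0,0,0],[0,0,0],[0,0,0]],"angular":[[0.002,-0.1014,0.005],[0,-0.1014,0],[0,-0.1014,0],[0,-0.1014,0],[0,-0.1014,0],[0,-0.1014,0],[0,0,0],[0,0,0]]}'
python3 go.py 576.5 -36.1 93.7 0.08 -34.85
```

```text
t: 33.77
ee_pos: [682.6, -26.9, 264.1]
orientation: [2.972, 0.131, -0.934]
ft_force: [0.8, 0.0, -1.4]
width: 62.1
grasp_force: 30.0
at [682.6 -26.9 264.1] turn [0.0016 0.0003 0.0074] shift after [ 10.    0.7 200.7] shift before [ 10.1   0.4 200.7] q [-0.03  0.8   1.   -0.07  1.95  1.45] t 33.77
```

```bash
python3 -m pendant '{"grip":[-1,-1,-1,-1,-1,-1,-1,-1,-1,-1,-1],"linear":[[3,0.5,16],[4,0,18],[0,0,18],[0,0,18],[0,0,18],[0,0,18],[0,0,18],[0,0,18],[0,0,12],[0,0,0],[0,0,0]],"angular":[[0.0016,0,0.0074],[0,0,0],[0,0,0],[0,0,0],[0,0,0],[0,0,0],[0,0,0],[0,0,0],[0,0,0],[0,0,0],[0,0,0]]}'
python3 go.py 576.5 -36.1 93.7 0.08 -34.85
```

```text
t: 34.68
ee_pos: [600.6, -34.6, 137.9]
orientation: [2.973, 0.115, -0.928]
ft_force: [0.5, 0.5, -1.1]
width: 62.1
grasp_force: 30.0
at [600.6 -34.6 137.9] turn [-0.     -0.003  -0.0027] shift after [ 5.5 -0.5 50.1] shift before [ 5.3 -0.5 50.1] q [-0.04  0.79  1.32 -0.07  1.63  1.47] t 34.68
```

```bash
python3 -m pendant '{"grip":[-1,-1,-1,-1,-1,-1],"linear":[[1,-0.5,14],[1,0,14],[1,0,10],[0,0,5],[0,0,0],[0,0,0]],"angular":[[0,-0.003,-0.002],[0,0,0],[0,0,0],[0,0,0],[0,0,0],[0,0,0]]}'
python3 go.py 576.5 -36.1 93.7 0.08 -34.85
for i in 1 2; do python3 -m pendant '{"grip":[-1,-1,-1],"linear":[[0.6,0,2],[0,0,0],[0,0,0]],"angular":[[0,0,0],[0,0,0],[0,0,0]]}' | egrep 'ee_pos|ft'; done
```

```text
t: 35.18
ee_pos: [578.6, -36.0, 99.9]
orientation: [2.971, 0.117, -0.935]
ft_force: [-0.0, 0.1, -1.2]
width: 62.2
grasp_force: 30.0
at [578.6 -36.   99.9] turn [ 0.      0.0018 -0.0011] shift after [ 1.8 -0.   6.3] shift before [ 1.8 -0.   6.3] q [-0.04  0.81  1.39 -0.07  1.55  1.47] t 35.18
ee_pos: [578.1, -36.0, 98.2]
ft_force: [0.1, 0.7, -1.4]
ee_pos: [577.1, -36.0, 95.9]
ft_force: [-0.1, 0.1, -1.1]
```

```bash
for i in 1 2; do python3 -m pendant '{"grip":[-1,-1,-1],"linear":[[0.4,0,1.3],[0,0,0],[0,0,0]],"angular":[[0,0,0],[0,0,0],[0,0,0]]}' | egrep 'ee_pos|ft'; done; python3 go.py 576.5 -36.1 93.7 0.08 -34.85
```

```text
ee_pos: [576.6, -36.1, 94.6]
ft_force: [0.6, 0.4, -1.0]
ee_pos: [576.6, -36.1, 93.7]
ft_force: [1.4, 0.6, 1.3]
at [576.6 -36.1  93.7] turn [ 0.0001  0.0013 -0.0013] shift after [-0.1 -0.   0.1] shift before [-0.1 -0.   0.1] q [-0.04  0.82  1.39 -0.07  1.54  1.47] t 36.18
```

Touching the ledge at exactly the pose it was taken from. I open and withdraw along the tool axis, well clear.

```bash
python3 -m pendant '{"grip":[0.4,0.4,1,1,1,1,1,1,1,1,1,1],"linear":[[0,0,0],[0,0,0],[0,0,0],[0,0,0],[0,0,0],[0,0,-5],[0,0,-15],[0,0,-20],[0,0,-20],[0,0,-20],[0,0,-20],[0,0,-20]],"angular":[[0,0,0],[0,0,0],[0,0,0],[0,0,0],[0,0,0],[0,0,0],[0,0,0],[0,0,0],[0,0,0],[0,0,0],[0,0,0],[0,0,0]]}'
python3 -m pendant '{"grip":[1,1,1,1,1,1,1,1,1],"linear":[[0,0,-20],[0,0,-20],[0,0,-10],[0,0,0],[0,0,0],[0,0,0],[0,0,0],[0,0,0],[0,0,0]],"angular":[[0,0,0],[0,0,0],[0,0,0],[0,0,0],[0,0,0],[0,0,0],[0,0,0],[0,0,0],[0,0,0]]}'
python3 - <<'E'
from h import *
a=cv2.imread("pics/ln.png")[:,400:];s=ctrl.get_image("scene")[:,:,::-1][165:245,210:290]
b=cv2.resize(s,(400,400),interpolation=2);cv2.imwrite("pics/end.png",b)
# compare with the first leaning picture, in the region of case and easel
r=(slice(120,360),slice(80,340))
d=cv2.absdiff(a[r],b[r]).max(2);print("mean diff",d.mean(),"share>40",(d>40).mean())
print("shift",cv2.phaseCorrelate(np.float32(cv2.cvtColor(a[r],6)),np.float32(cv2.cvtColor(b[r],6))))
E
```

```text
t: 37.18
ee_pos: [645.3, -30.6, 192.7]
orientation: [2.971, 0.117, -0.936]
ft_force: [1.1, -0.5, -0.0]
width: 87.9
grasp_force: 0.0
t: 37.93
ee_pos: [672.8, -28.4, 232.1]
orientation: [2.971, 0.117, -0.938]
ft_force: [-0.0, -0.4, 0.1]
width: 87.5
grasp_force: 0.0
mean diff 1.7713782051282052 share>40 0.00046474358974358973
shift ((-0.00263484937602243, 0.11147798408268272), 0.750934987951208)
```

The picture matches the first lean (shift of about 0.1 crop px), so I hand in.

```bash
python3 -c "
from workcell import ctrl
print(ctrl.close_job())"
```

```text
the job is handed in; nothing more can be done
None
```

The case was leaned on the easel, held still upright in front of the lens for 2.8 s, and leaned back in the same place; I handed the job in at about 38 s, and the verdict was not shown to me.

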